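# Finish the cone-washer stack on the arbor

## Robot

A 6-joint arm with a two-finger parallel gripper is mounted at the origin on the work surface. World frame = base frame: x ahead of the robot, y to its left, z up, the work surface at z = 0. Lengths are in m, angles in rad, forces in N, time in s.
With the tool pointing down it reaches from about 0.35 to 0.775 m from the base axis. Payload 7.3 kg.
Tool frame: the origin (TCP) lies midway between the tips of the shut fingers; the grasp point (between the pads) lies 19 mm behind it; z points along the fingers, y is the line along which they close (so a half turn about z gives the same grasp; the last joint's range is limited). The gripper opens to 92 mm and grips with 3 to 60 N. Pads are 19 mm wide; open, the fingers measure 130 mm over their backs; the gripper's body (75 mm by 190 mm) begins 47 mm behind the grasp point.
Start: joints at [-1.342, 0.342, 1.524, -0, 1.275, -0.146], TCP at [0.192, -0.489, 0.227] pointing down, gripper open.
Joint ranges: [-2.53, 2.53], [-0.77, 2.02], [0.04, 2.7], [-1, 4.14], [0.28, 2.66], [-3.11, 3.11]. Speed limits (rad/s): [2.57, 2.57, 3.14, 3.14, 3.14, 3.14].

## Interface

Orientations are given as [roll, pitch, yaw] about the fixed x, y, z axes, in that order (R = Rz(yaw) Ry(pitch) Rx(roll)).
In Python, from cell import monitor, vision, workorder gives the robot as it stands.
- The arm moves only by the tool move_arm, never from a script. Its argument "rows" is a list of rows, each a list of 5 numbers: the shift along the world's x, y, z in mm, then the turn about the world's z in rad, then the closure, from -1 (fully open) to 1 (shut). A call has 1 to 12 rows; each row shifts and turns the commanded pose from where the row before left it; what a row does not reach is not made up. A row lasts 1/10 s, in which the tool goes at most 50 mm and 8.59 degrees, less where a joint would pass 70% of its speed; a pose out of reach is approached as far as the arm can. A call is refused whole if a number of a shift passes 50 or a number of a turn 0.15, either way. A call with a gripper value outside its range is refused whole. The fingers move at their own pace and stop on an object; "newtons" is the grip in N (left out, the last holds). Time passes only in rows, so rows that do not move let the fingers close. It gives the time, the measured TCP pose, the force, the opening and the grip force at its end, in the units of the state.
- monitor.observe(): the state, without advancing time (a new reading comes with each control period).
- vision.read_camera(name): name is "side" or "top"; returns the picture (384x512x3 uint8, red, green, blue); there is no depth.
- vision.get_calibration(name): a dict with "K" (3x3 intrinsics, pixels), "k1" (the pictures are not rectified: a ray, as slopes to the right and down, at radius r is drawn at 1 + k1 r^2 times it, then the intrinsics apply), "T" (4x4, takes a point from camera to world coordinates). Camera axes: x right, y up, looking along -z (the intrinsics and any distortion apply to the point x, -y, -z); pixel columns grow to the right and rows downward; lengths in m; the calibration is good to about 2 mm. A picture is of the moment at which its call begins. get_calibration takes no time and is no camera call.
- workorder.hand_in(): hands the job in; it is judged then, once.
The state is a dict: "time": time; "qpos": joint angles; "qvel": joint speeds; "joint_efforts": joint torques, N m; "tool_pos": TCP position; "tool_rot": TCP orientation; "contact_force": force on the tool from outside, world axes, zero at the start; "torque": the same for the moment, N m; "opening": finger opening in m; "grip_force": force on a finger pad.
Only numpy, scipy, OpenCV 4.12 (cv2) and the standard library are available. Lean on these libraries where they do the work, as an engineer would, in place of code of your own. Each camera call takes 0.05 s, during which the arm holds its last target. There are 200 camera calls.

## Task

The stack on the upright arbor has been started: its first cone washer already sits at the foot, hollow side up. Finish it with the two loose cone washers of the same large size, faces alternating: slip on first the one that lies crown up on the counter, so that rim meets rim, then the one that lies hollow up, so that crown meets crown. Do not turn either over; each must end down flat on the washer below, on the arbor and let go.

Things in the scene. Friction and masses are not known exactly. Their poses are not given: they have to be found in the camera images.
- arbor: Fixed upright arbor: dark round steel foot 80 mm across, 10 mm thick; 22 mm bare metal post, tapering from 60 mm up to a 6 mm nose at 76 mm. The first cone washer (like the loose ones, hollow up, immovable) sits on the foot, 10 to 28 mm up. Origin: post axis at counter height, z up. Home, the next washer's underside is 28 mm above the origin, the last one's 46 mm.
- washer_crown_up: Loose steel cone washer lying crown up, like a shallow dome with a hole: 56 mm across, bore 28 mm, 18 mm high, about 130 g. Straight rim (its widest part) in the lowest 9 mm, then the outside slopes in to a flat crown 39 mm across. Grip across the rim from above, fingertips 2 mm off the counter. Origin: centre of its underside; z up; yaw does not matter.
- washer_hollow_up: The same washer lying hollow up, like a small dish: 56 mm across, bore 28 mm, 18 mm high, about 130 g. It stands on its 39 mm crown; the straight rim (widest part) is 9 to 18 mm above its underside. Grip across the rim from above. Origin: centre of its underside; z up; yaw does not matter. (A flat ring and a much smaller cone washer nearby are not for the stack.)
Mind the look-alikes: they are no part of the job. Leave any pink or yellow look-alike of the arbor alone.

How it is judged:
By the outcome, as a careful person would: the job done as asked, in the order asked, and still so for the second after the job is handed in, with the robot touching nothing.
It also fails if it takes over 51 s, if anything falls off the work surface, if the arm or the gripper's body presses on something with over 40 N, if the wrist force passes 120 N, or if a joint passes its speed limit or range.

## Working session

There is one attempt and no reset: what is moved stays moved. The work goes in short steps, Python scripts to look and compute and a tool call to move; the robot and the scene stay as the last step left them, time stands still between calls to the robot, and variables do not carry over. Pictures are saved under pics/ and viewed, at most 10 in all, crops included, and the job is handed in when it is done.

Besides the shell and the picture viewer there is one more tool, called after "Request:" as name([rows], argument=value, ...), one row to a line, values as JSON. move_arm: Moves the arm, as the interface text tells. Its arguments: {"type":"object","properties":{"rows":{"type":"array","items":{"type":"array","items":{"type":"number"}}},"newtons":{"type":"number"}},"required":["rows"]}

```bash
mkdir -p pics
cat > h.py <<'E'
import numpy as np, cv2
from cell import monitor, vision, workorder
def snap(n,f):
    im=vision.read_camera(n); cv2.imwrite('pics/'+f,cv2.cvtColor(im,cv2.COLOR_RGB2BGR)); return im
def ray(n,u,v):
    c=vision.get_calibration(n);K=np.array(c['K']);T=np.array(c['T'])
    p=cv2.undistortPoints(np.array([[[u,v]]],float),K,np.array([c['k1'],0,0,0.]))[0,0]
    # cv2 model matches: distorted = x(1+k1 r^2)
    d=T[:3,:3]@np.array([p[0],-p[1],-1]); return T[:3,3],d
def onz(n,u,v,z):
    o,d=ray(n,u,v); return o+d*(z-o[2])/d[2]
def proj(n,P):
    c=vision.get_calibration(n);K=np.array(c['K']);T=np.array(c['T'])
    q=T[:3,:3].T@(np.array(P)-T[:3,3]); x,y=q[0]/-q[2],-q[1]/-q[2]; s=1+c['k1']*(x*x+y*y)
    return (K@[x*s,y*s,1])[:2]
E
python3 - <<'E'
from h import *
a=snap('top','t0.png');b=snap('side','s0.png')
for n in('top','side'):
    c=vision.get_calibration(n);print(n,np.round(c['T'],3).tolist(),np.round(c['K'],1).tolist(),c['k1'])
s=monitor.observe();print(s['time'],s['opening'],s['tool_rot'])
E
```

```text
top [[0.011, 1.0, -0.02, 0.465], [-1.0, 0.012, 0.017, 0.021], [0.017, 0.02, 1.0, 1.027], [0.0, 0.0, 0.0, 1.0]] [[489.1, 0.0, 259.5], [0.0, 489.1, 190.2], [0.0, 0.0, 1.0]] -0.1880910078533468
side [[-0.937, 0.265, -0.229, 0.332], [-0.35, -0.739, 0.576, 0.468], [-0.017, 0.619, 0.785, 0.653], [0.0, 0.0, 0.0, 1.0]] [[399.3, 0.0, 254.0], [0.0, 399.3, 194.9], [0.0, 0.0, 1.0]] -0.10816558040631324
0.1 0.09183375273523013 [-3.14026123e+00 -1.89932904e-04  3.74785545e-01]
```

View pics/t0.png

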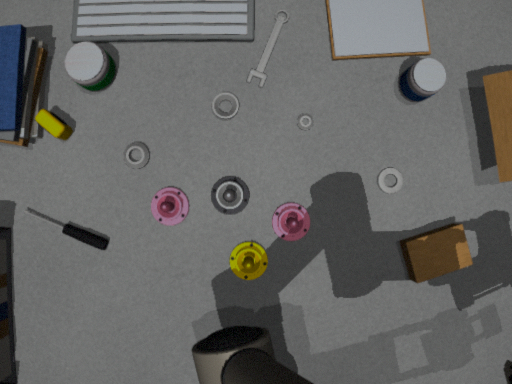

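View pics/s0.png

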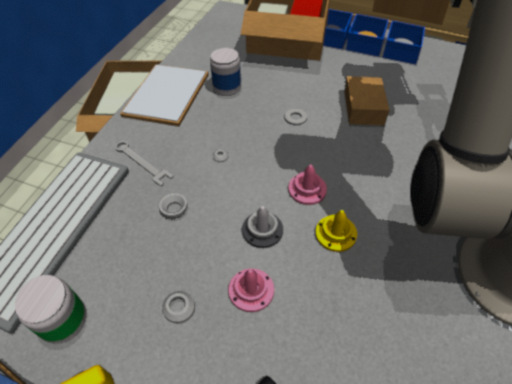

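The top view shows rings at (225,105), (137,155), (390,180) and a small one at (305,121). The dark arbor is at (230,195), with pink look-alikes at (170,206) and (291,221) and a yellow one at (249,260). In the side view the same rings appear at (172,206), (179,306), (295,117) and (220,155). I'll check the choice in a close crop and measure the positions.

Run:
```python
from h import *
t=cv2.imread('pics/t0.png');s=cv2.imread('pics/s0.png')
cr=lambda im,u,v:cv2.resize(im[v-26:v+26,u-26:u+26],(260,260),interpolation=cv2.INTER_CUBIC)
cv2.imwrite('pics/c0.png',np.vstack([np.hstack([cr(t,*p) for p in((225,105),(137,155),(390,180))]),np.hstack([cr(s,*p) for p in((172,206),(179,306),(295,117))])]))
for n,im,ps in(('top',t,((225,105),(137,155),(390,180),(305,121))),('side',s,((172,206),(179,306),(295,117),(220,155)))):
    g=cv2.cvtColor(im,cv2.COLOR_BGR2GRAY).astype(float)
    for u,v in ps:
        w=g[v-24:v+24,u-24:u+24]; bg=np.median(w)
        m=((w-bg)>14).astype(np.uint8)
        cs,_=cv2.findContours(m,cv2.RETR_EXTERNAL,cv2.CHAIN_APPROX_NONE)
        c=max(cs,key=cv2.contourArea); e=cv2.fitEllipse(cv2.convexHull(c)); x,y=e[0][0]+u-24,e[0][1]+v-24
        print(n,(u,v),bg,'ell',np.round([x,y,*e[1]],1),[np.round(onz(n,x,y,z)[:2],4).tolist() for z in(0,.009,.018)])
for p in((230,195),): print(onz('top',*p,.03))
for p in((262,210),(262,230)): print(onz('side',*p,.076),onz('side',*p,.01))
```

```text
top (225, 105) 114.0 ell [224.9 105.   25.1  26.3] [[0.6654, 0.0785], [0.6637, 0.078], [0.6619, 0.0775]]
top (137, 155) 115.0 ell [134.7 155.   17.   17.7] [[0.5572, 0.2689], [0.5564, 0.2668], [0.5556, 0.2646]]
top (390, 180) 118.0 ell [390.2 180.1  23.4  24.8] [[0.5104, -0.2764], [0.51, -0.2738], [0.5096, -0.2712]]
top (305, 121) 117.0 ell [305.1 120.9  10.3  10.9] [[0.6338, -0.092], [0.6323, -0.091], [0.6309, -0.09]]
side (172, 206) 136.0 ell [172.3 202.8  19.4  26.3] [[0.6745, 0.0661], [0.6697, 0.0716], [0.665, 0.0772]]
side (179, 306) 137.0 ell [177.2 304.2  20.4  22.2] [[0.5635, 0.2609], [0.5603, 0.2638], [0.5571, 0.2666]]
side (295, 117) 140.0 ell [295.7 115.   12.7  18.3] [[0.5136, -0.2823], [0.5111, -0.272], [0.5086, -0.2616]]Traceback (most recent call last):
  File "<stdin>", line 11, in <module>
cv2.error: OpenCV(4.12.0) /io/opencv/modules/imgproc/src/shapedescr.cpp:361: error: (-201:Incorrect size of input array) There should be at least 5 points to fit the ellipse in function 'fitEllipseNoDirect'
```

View pics/c0.png

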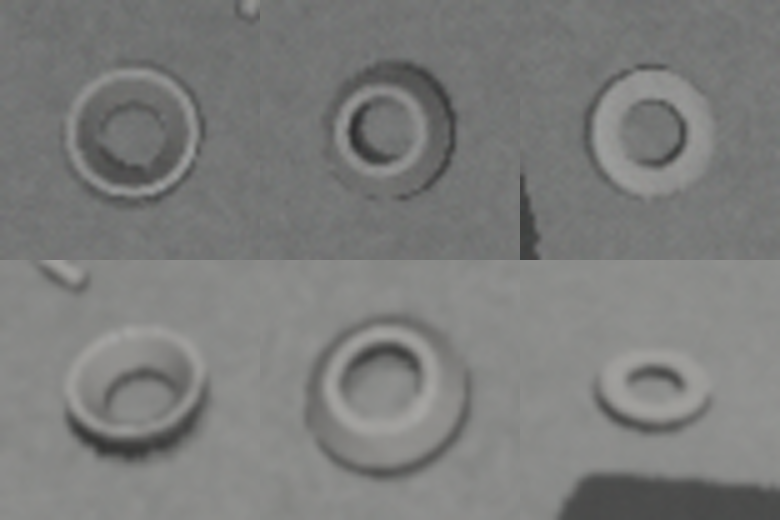

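The crops settle it. (225,105) is a dish with a bright outer rim and dark hollow, so it is the hollow-up washer. (137,155) has a bright inner crown and dark slope, so it is the crown-up washer. (390,180) is the flat ring, and (305,121) is the small decoy. Next is the arbor.

Run:
```python
from h import *
t=cv2.imread('pics/t0.png');s=cv2.imread('pics/s0.png')
for n,im,(u,v) in(('top',t,(230,195)),('side',s,(263,228))):
    g=cv2.cvtColor(im,cv2.COLOR_BGR2GRAY).astype(float)
    r=25; w=g[v-r:v+r,u-r:u+r]; sat=np.ptp(im[v-r:v+r,u-r:u+r].astype(int),axis=2)
    m=((w<80)&(sat<30)).astype(np.uint8)
    cs,_=cv2.findContours(m,cv2.RETR_EXTERNAL,cv2.CHAIN_APPROX_NONE)
    c=max(cs,key=cv2.contourArea); e=cv2.fitEllipse(cv2.convexHull(c)); x,y=e[0][0]+u-r,e[0][1]+v-r
    print(n,'foot',np.round([x,y,*e[1]],1),onz(n,x,y,.008))
cr=lambda im,u,v:cv2.resize(im[v-28:v+28,u-28:u+28],(392,392),interpolation=cv2.INTER_CUBIC)
cv2.imwrite('pics/c1.png',np.hstack([cr(t,230,195),cr(s,263,222)]))
```

```text
top foot [229.8 194.6  38.1  38.8] [0.47556038 0.06502049 0.008     ]
side foot [262.  230.1  35.1  40.4] [0.47555426 0.07091857 0.008     ]
```

View pics/c1.png

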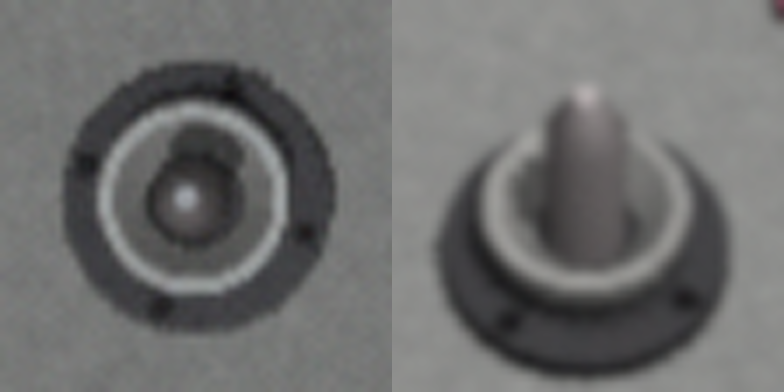

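Request:
move_arm([
  [30,50,0,0,-1],
  [30,50,0,0,-1],
  [30,50,0,0,-1],
  [30,50,0,0,-1],
  [30,50,0,0,-1],
  [30,50,0,0,-1],
  [30,50,0,0,-1],
  [30,50,0,0,-1],
  [30,50,0,0,-1],
  [30,50,0,0,-1],
  [30,50,0,0,-1],
  [30,50,0,0,-1],
], newtons=25)

```text
time: 1.3
tool_pos: [0.5014, 0.028, 0.2266]
tool_rot: [3.142, 0.0, 0.375]
contact_force: [0.4, -1.0, 0.4]
opening: 0.0918
grip_force: 0.0
```

The crops show the first washer's rim centred at about top (229.6,195.1), and the nose at about top (228.7,195) and side (262.6,207). I'll triangulate those.

Run:
```python
from h import *
print(onz('top',229.6,195.1,.028),onz('top',228.7,195.1,.073),onz('side',262.6,207.2,.074),monitor.observe()['tool_pos'])
```

```text
[0.47427055 0.06460382 0.028     ] [0.47382289 0.06439171 0.073     ] [0.4764326  0.06485916 0.074     ] [0.50144918 0.02802899 0.22655998]
```

Request:
move_arm([
  [11,47,0,0,-1],
  [11,47,0,0,-1],
  [11,47,0,0,-1],
  [11,48,0,0,-1],
  [11,48,0,0,-1],
  [0,0,-50,0,-1],
  [0,0,-50,0,-1],
  [0,0,0,0,-1],
])

```text
time: 2.1
tool_pos: [0.5511, 0.2618, 0.1193]
tool_rot: [-3.141, 0.015, 0.376]
contact_force: [-0.4, -0.2, -0.6]
opening: 0.0918
grip_force: 0.0
```

Request:
move_arm([
  [5,4,-47,0,-1],
  [0,0,-47,0,-1],
  [0,0,-10,0,-1],
  [0,0,0,0,-1],
  [0,0,0,0,-1],
])

```text
time: 2.6
tool_pos: [0.5628, 0.2674, 0.0258]
tool_rot: [3.141, -0.004, 0.374]
contact_force: [0.1, 0.1, 0.8]
opening: 0.092
grip_force: 0.0
```

Request:
move_arm([
  [-6,-2,-15,0,-1],
  [0,0,0,0,-1],
  [0,0,0,0,-1],
])

```text
time: 2.9
tool_pos: [0.5561, 0.2653, 0.01]
tool_rot: [3.141, -0.003, 0.375]
contact_force: [0.0, 0.5, 0.2]
opening: 0.092
grip_force: 0.0
```

Run:
```python
from h import *
s=snap('side','s1.png');t=snap('top','t1.png')
a=cv2.cvtColor(s,cv2.COLOR_RGB2BGR)[240:360,110:250];b=cv2.cvtColor(t,cv2.COLOR_RGB2BGR)[95:215,65:205]
cv2.imwrite('pics/c2.png',cv2.resize(np.hstack([a,b]),(784,336),interpolation=cv2.INTER_CUBIC))
print(monitor.observe()['tool_pos'])
```

```text
[0.55619438 0.26532838 0.00966393]
```

View pics/c2.png

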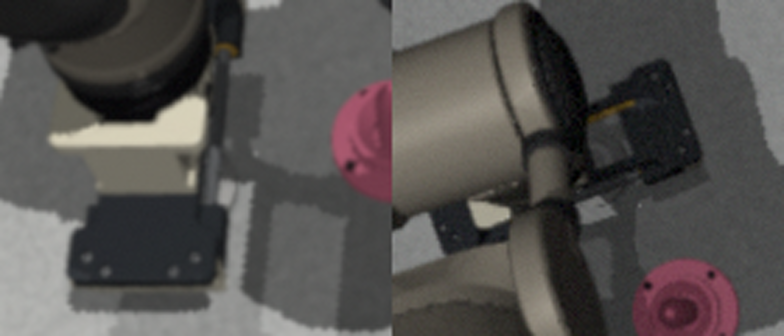

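The gripper hides the washer in both views, but its pose agrees with the two-view measurement. I'll go down and grip.

Request:
move_arm([
  [0,0,-7.5,0,-1],
  [0,0,0,0,1],
  [0,0,0,0,1],
  [0,0,0,0,1],
  [0,0,0,0,1],
  [0,0,0,0,1],
  [0,0,0,0,1],
], newtons=30)

```text
time: 3.7
tool_pos: [0.555, 0.2649, 0.0003]
tool_rot: [3.141, -0.0, 0.375]
contact_force: [0.4, -0.4, 2.9]
opening: 0.0552
grip_force: 30.4
```

Request:
move_arm([
  [0,0,40,0,1],
  [0,0,40,0,1],
  [0,0,40,0,1],
  [-16,-40,0,0,1],
  [-16,-40,0,0,1],
  [-16,-40,0,0,1],
  [-16,-40,0,0,1],
  [-16,-40,0,0,1],
  [0,0,0,0,1],
  [0,0,0,0,1],
  [0,0,0,0,1],
])

```text
time: 4.8
tool_pos: [0.4752, 0.0655, 0.1201]
tool_rot: [-3.141, -0.0, 0.375]
contact_force: [0.4, 0.1, -0.9]
opening: 0.055
grip_force: 30.0
```

Run:
```python
from h import *
s=snap('side','s2.png');t=snap('top','t2.png')
a=cv2.cvtColor(s,cv2.COLOR_RGB2BGR)[130:270,190:330];b=cv2.cvtColor(t,cv2.COLOR_RGB2BGR)[125:265,160:300]
cv2.imwrite('pics/c3.png',cv2.resize(np.hstack([a,b]),(800,400),interpolation=cv2.INTER_CUBIC))
print(monitor.observe()['tool_pos'],monitor.observe()['opening'])
```

```text
[0.4751808  0.06583353 0.1200445 ] 0.05512449813590993
```

View pics/c3.png

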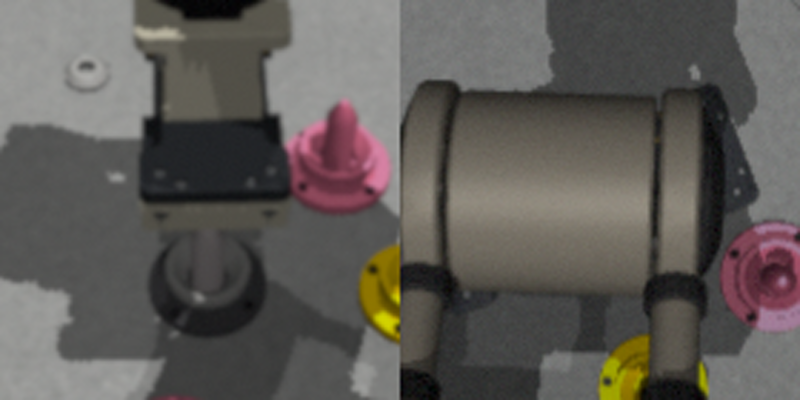

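The washer is hidden behind the near finger in the side view. The post stands under it as expected, so I'll lower it while watching the force.

Request:
move_arm([
  [0,-1,-20,0,1],
  [0,0,-20,0,1],
  [0,0,-8,0,1],
  [0,0,-8,0,1],
  [0,0,-8,0,1],
  [0,0,0,0,1],
  [0,0,0,0,1],
])

```text
time: 5.6
tool_pos: [0.4752, 0.064, 0.0565]
tool_rot: [3.141, -0.0, 0.375]
contact_force: [-0.6, -0.4, -0.8]
opening: 0.0548
grip_force: 30.0
```

Request:
move_arm([
  [0,0,-10,0,1],
  [0,0,-10,0,1],
  [0,0,-4,0,1],
  [0,0,-2,0,1],
  [0,0,-2,0,1],
  [0,0,0,0,1],
  [0,0,0,0,1],
])

```text
time: 6.3
tool_pos: [0.4751, 0.0639, 0.0284]
tool_rot: [3.141, -0.0, 0.375]
contact_force: [0.4, 0.4, -1.6]
opening: 0.0546
grip_force: 30.0
```

Request:
move_arm([
  [0,0,-0.7,0,1],
  [0,0,0,0,1],
  [0,0,0,0,1],
])

```text
time: 6.6
tool_pos: [0.4751, 0.0639, 0.0282]
tool_rot: [3.141, -0.001, 0.375]
contact_force: [-2.9, -0.2, 5.9]
opening: 0.0554
grip_force: 30.9
```

Seated: 5.9 N up at z = 28 mm. Release it and go up.

Request:
move_arm([
  [0,0,0,0,0.2],
  [0,0,0,0,-0.2],
  [0,0,0,0,-1],
  [0,0,0,0,-1],
  [0,0,0,0,-1],
  [0,0,40,0,-1],
  [0,0,40,0,-1],
  [0,0,40,0,-1],
  [45,3,0,0,-1],
  [45,3,0,0,-1],
  [49,3,0,0,-1],
  [49,3,0,0,-1],
])

```text
time: 7.8
tool_pos: [0.6646, 0.0761, 0.1477]
tool_rot: [3.141, -0.0, 0.375]
contact_force: [0.9, -0.0, 0.5]
opening: 0.0917
grip_force: 0.0
```

Run:
```python
from h import *
s=snap('side','s3.png');t=snap('top','t3.png')
a=cv2.cvtColor(s,cv2.COLOR_RGB2BGR)[130:270,190:330];b=cv2.cvtColor(t,cv2.COLOR_RGB2BGR)[125:265,160:300]
cv2.imwrite('pics/c4.png',cv2.resize(np.hstack([a,b]),(800,400),interpolation=cv2.INTER_CUBIC))
print(monitor.observe()['tool_pos'],monitor.observe()['opening'])
```

```text
[0.66750568 0.07577501 0.14478997] 0.09174193955290742
```

View pics/c4.png

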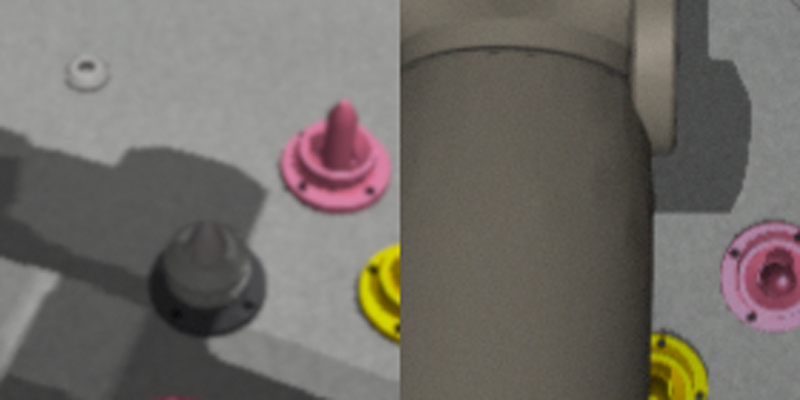

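The second washer sits crown up on the arbor post. Now the hollow-up washer at (0.663, 0.077).

Request:
move_arm([
  [-4.5,1.5,-40,0,-1],
  [0,0,-40,0,-1],
  [0,0,-35,0,-1],
  [0,0,0,0,-1],
  [0,0,0,0,-1],
  [0,0,0,0,-1],
])

```text
time: 8.5
tool_pos: [0.6599, 0.0774, 0.0352]
tool_rot: [3.14, -0.004, 0.375]
contact_force: [0.7, 0.6, -0.6]
opening: 0.0918
grip_force: 0.0
```

Request:
move_arm([
  [3.3,0,-15,0,-1],
  [0,0,-15,0,-1],
  [0,0,0,0,-1],
  [0,0,0,0,1],
  [0,0,0,0,1],
  [0,0,0,0,1],
  [0,0,0,0,1],
  [0,0,0,0,1],
  [0,0,0,0,1],
], newtons=30)

```text
time: 9.4
tool_pos: [0.6617, 0.0774, 0.0027]
tool_rot: [3.141, -0.0, 0.375]
contact_force: [-0.3, 0.2, 0.3]
opening: 0.0546
grip_force: 30.0
```

Request:
move_arm([
  [0,0,40,0,1],
  [0,0,40,0,1],
  [0,0,40,0,1],
  [-47,-3,0,0,1],
  [-47,-3,0,0,1],
  [-47,-4,0,0,1],
  [-46,-3,0,0,1],
  [0,0,0,0,1],
  [0,0,0,0,1],
  [0,0,0,0,1],
])

```text
time: 10.4
tool_pos: [0.4764, 0.0644, 0.1231]
tool_rot: [3.141, -0.002, 0.375]
contact_force: [0.9, 0.5, -1.1]
opening: 0.0547
grip_force: 30.0
```

Request:
move_arm([
  [-1.4,0,-20,0,1],
  [0,0,-20,0,1],
  [0,0,-8,0,1],
  [0,0,-6,0,1],
  [0,0,-6,0,1],
  [0,0,-4,0,1],
  [0,0,0,0,1],
  [0,0,0,0,1],
])

```text
time: 11.2
tool_pos: [0.4736, 0.0644, 0.0589]
tool_rot: [3.141, -0.001, 0.375]
contact_force: [0.0, 0.7, -0.8]
opening: 0.0547
grip_force: 30.0
```

Request:
move_arm([
  [1,0,-5,0,1],
  [0,0,-3,0,1],
  [0,0,-1.5,0,1],
  [0,0,0,0,1],
  [0,0,0,0,1],
])

```text
time: 11.7
tool_pos: [0.4743, 0.0644, 0.049]
tool_rot: [3.142, 0.0, 0.375]
contact_force: [-0.6, -0.5, -1.6]
opening: 0.0548
grip_force: 30.0
```

Request:
move_arm([
  [0,0,-0.6,0,1],
  [0,0,0,0,1],
  [0,0,0,0,1],
])

```text
time: 12.0
tool_pos: [0.4744, 0.0644, 0.0486]
tool_rot: [3.141, -0.0, 0.375]
contact_force: [-0.3, -0.3, 0.6]
opening: 0.0543
grip_force: 30.0
```

Now at home height (48.6 against 48.7 mm expected), and the weight is taken up. Release, retreat and look.

Request:
move_arm([
  [0,0,-0.3,0,1],
  [0,0,0,0,0.2],
  [0,0,0,0,-0.2],
  [0,0,0,0,-1],
  [0,0,0,0,-1],
  [0,0,0,0,-1],
  [0,0,40,0,-1],
  [0,0,40,0,-1],
  [0,0,40,0,-1],
  [0,-50,0,0,-1],
  [0,-50,0,0,-1],
  [0,-50,0,0,-1],
])

```text
time: 13.2
tool_pos: [0.4743, -0.0869, 0.1685]
tool_rot: [3.141, -0.001, 0.377]
contact_force: [1.2, 0.1, -0.0]
opening: 0.092
grip_force: 0.0
```

Request:
move_arm([
  [0,-50,0,0,-1],
  [0,-50,0,0,-1],
  [0,-50,0,0,-1],
  [0,0,0,0,-1],
  [0,0,0,0,-1],
])

```text
time: 13.7
tool_pos: [0.4738, -0.2364, 0.1675]
tool_rot: [-3.14, 0.001, 0.372]
contact_force: [0.1, 0.7, -0.6]
opening: 0.0919
grip_force: 0.0
```

Run:
```python
from h import *
s=snap('side','s4.png');t=snap('top','t4.png')
a=cv2.cvtColor(s,cv2.COLOR_RGB2BGR)[170:260,220:310];b=cv2.cvtColor(t,cv2.COLOR_RGB2BGR)[150:240,185:275]
cv2.imwrite('pics/c5.png',cv2.resize(np.hstack([a,b]),(800,400),interpolation=cv2.INTER_CUBIC))
print(monitor.observe()['time'])
for z in(.046,.064): print(proj('side',[.475,.0645,z]),proj('top',[.475,.0645,z]))
```

```text
13.8
[263.38546569 216.22973639] [229.26500452 194.6472267 ]
[263.40472135 210.52990427] [228.86019095 194.54732891]
```

View pics/c5.png

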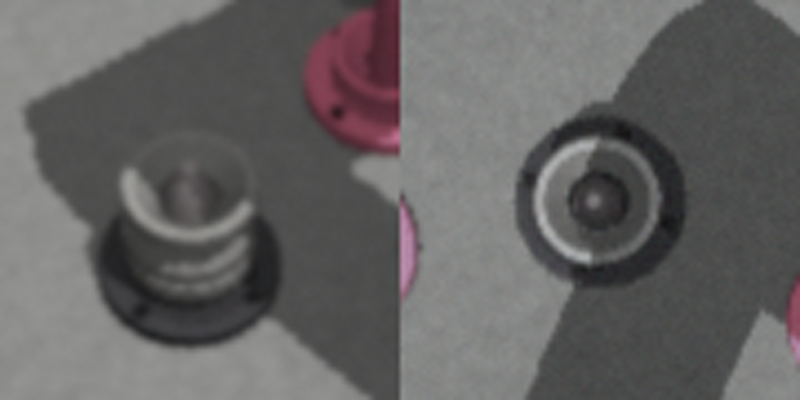

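The stack is level and centred on the post. The top washer is hollow up with its rim centre at about top (229,195) and side (262,212), which matches the expected position for a rim top at 64 mm. The robot is clear.

```bash
python3 -c "
from cell import workorder
print(workorder.hand_in())"
```

```text
the job is handed in; nothing more can be done
None
```

Both loose washers are on the arbor in the order asked (crown up, then hollow up), seated flat and released with the arm clear, and the job was handed in at about 14 s.

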